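# Uncap the enabling button and hold it half-way

### The job

Lift the loose copper cap off the yellow-topped enabling station and set it down (not dropped) standing upright, open end down, in the empty bay of the red tray. Then press the blue button that was under it half-way down, so that the black pointer on the box stands in the green band, and finish while still holding it there with the fingers: never push it right to the bottom, which trips the stop. Leave everything else on the bench where it is.

Things in the scene. Friction and masses are not known exactly. Their poses are not given: they have to be found in the camera images.
- station: Enabling station, fixed: grey box 110 x 110 mm, 70 mm high, flat yellow top, left or right of the bench's middle, yaw up to 30 degrees. Origin: centre of its underside, z up. Mid-top: a black collar (radius 18, 8 mm high) with the button rising through it. On its own +x face (away from the robot): the gauge, a white strip with a green band, a red band below it and a black pointer.
- cap: Loose copper-coloured cap like an upturned cup: 49 mm outside diameter, 62 mm high, wall 3 mm, about 90 g, dark band at the rim. Origin: centre of its open lower rim, z towards its closed top. It starts on the yellow top, over collar and button, touching neither: rim 70 mm, top 132 mm above the bench. Grip across its diameter from above; lift straight up 45 mm or more to clear the button.
- plunger_top (a point): Centre of the flat top of the blue button (head radius 17 mm, 10 mm thick), on the axis of the station. Released, it is 112 mm above the bench (42 mm above the yellow top); it goes straight down by the joint value.
- plunger (a joint): Travel of the button in m: 0 released, 0.020 pressed right to the bottom. Spring return: about 3 N to start it moving, then 0.45 N more per mm (7.5 N at 10 mm, 12 N at the bottom). Half-way is 0.010; the pointer is in the green band from about 0.007 to 0.013. Beyond 0.0175 the stop trips.
- tray: Red tray, fixed: 130 (its x) x 220 (its y) mm, walls 25 mm high, 4 mm thick, floor 4 mm thick. Origin: centre of its underside. A wall along its x at y = -15 mm parts it into the larger empty bay (+y side, 122 x 119 mm inside) and a small bay with two copper bars. Yaw up to 25 degrees; on the other side of the bench from the station.
- tray_bay (a point): Centre of the floor (its upper surface, 4 mm above the bench) of the empty bay of the red tray; axes as the tray's.
- bar0: Bystander: copper bar 90 x 28 x 8 mm, lying in the tray's small bay. Origin at the centre of its underside.
- bar1: Bystander: a second copper bar 90 x 28 x 8 mm beside the first. Origin at the centre of its underside.
- sleeve0: Bystander: gold-coloured solid sleeve, 34 mm diameter, 55 mm high, standing near the robot in the middle. Origin at the centre of its underside.
- sleeve1: Bystander: the same gold sleeve standing in the middle, in front of the fixed spindle rack, which spans the far edge of the bench (about 835 mm ahead of the base axis, up to 210 mm high). Origin at the centre of its underside.
- jar: Bystander: jar with yellow lid, 60 mm diameter, 75 mm high, near the far rack. Origin at the centre of its underside.
- driver: Bystander: screwdriver lying at the robot's right side of the bench, along the y direction or nearly. Origin below its middle.
- pot: Bystander: yellow open cup, 72 mm diameter, 60 mm high, at the robot's left side of the bench. Origin at the centre of its underside.
There are look-alikes about, which are no part of the job. Leave any purple look-alike of the station alone.

How it is judged:
On the way, in this order (a step that is already met when the one before it is completed fails the run):
1. the cap is lifted clear above the button, button not pressed (z of cap in the frame of station above 0.112 m and value of joint plunger below 0.004 m), for 0.1 s.
2. the cap, still in the fingers, is lowered upright to within 10 mm of the floor of the empty bay (x of cap in the frame of tray_bay between -0.04 and 0.04 m and y of cap in the frame of tray_bay between -0.04 and 0.04 m and angle between cap's own z axis and vertical below 0.15 rad and z of cap in the frame of tray_bay below 0.01 m and contact force between the fingers and cap above 0.3 N).
3. the cap stands released and upright in the empty bay, button not yet pressed (x of cap in the frame of tray_bay between -0.04 and 0.04 m and y of cap in the frame of tray_bay between -0.04 and 0.04 m and angle between cap's own z axis and vertical below 0.15 rad and z of cap in the frame of tray_bay below 0.006 m and contact force between the fingers and cap below 0.1 N and linear speed of cap below 0.02 m/s and value of joint plunger below 0.004 m), for 0.2 s.
At the end, for the whole second after the job is handed in: The fingers are holding the blue button still at 7 to 13 mm of its 20 mm travel with more than 3 N, and the cap stands released, at rest and upright (within 0.15 rad) on the floor of the empty bay (its centre within 40 mm of the bay's centre along each tray axis, its rim within 6 mm of the floor) (value of joint plunger between 0.007 and 0.013 m and velocity of joint plunger between -0.01 and 0.01 m/s and contact force between the fingers and plunger above 3 N and x of cap in the frame of tray_bay between -0.04 and 0.04 m and y of cap in the frame of tray_bay between -0.04 and 0.04 m and angle between cap's own z axis and vertical below 0.15 rad and z of cap in the frame of tray_bay below 0.006 m and contact force between the fingers and cap below 0.1 N and linear speed of cap below 0.02 m/s); the arm keeps its last pose, push and grip.
It fails at once if the button is pushed to the bottom (beyond 17.5 mm) (value of joint plunger above 0.0175 m).
It fails at once if a bystander is moved by more than 20 mm (distance of any of sleeve0, sleeve1, jar, driver, pot, bar0, bar1 from where it was at the start of the episode above 0.02 m).
It also fails if it takes over 58 s, if anything falls off the work surface, if the arm or the gripper's body presses on something with over 40 N, if the wrist force passes 120 N, or if a joint passes its speed limit or range.

### The arm

A 6-joint arm with a two-finger parallel gripper is mounted at the origin on the work surface. World frame = base frame: x ahead of the robot, y to its left, z up, the work surface at z = 0. Lengths are in m, angles in rad, forces in N, time in s.
With the tool pointing down it reaches from about 0.3 to 0.775 m from the base axis. Payload 14.6 kg.
Tool frame: the origin (TCP) lies at the very end of the fingers, on their centre line; the grasp point (between the pads) lies 19 mm behind it; z points along the fingers, y is the line along which they close (so a half turn about z gives the same grasp; the last joint's range is limited). The gripper opens to 94 mm and grips with 3 to 60 N. Pads are 16 mm wide; open, the fingers measure 119 mm over their backs; the gripper's body (75 mm by 177 mm) begins 78 mm behind the grasp point.
Start: joints at [1.209, 0.3, 1.521, -0, 1.321, -0.067], TCP at [0.16, 0.526, 0.205] pointing down, gripper open.
Joint ranges: [-3.03, 3.03], [-0.79, 2.21], [0.23, 2.52], [-1.04, 4.18], [0, 3.07], [-2.55, 2.55]. Speed limits (rad/s): [2.22, 2.22, 2.57, 3.14, 3.14, 3.14].

### API

Orientations are given as [roll, pitch, yaw] about the fixed x, y, z axes, in that order (R = Rz(yaw) Ry(pitch) Rx(roll)).
In Python, from station import ctrl gives the robot as it stands. The module is installed in compiled form; this text tells all that it offers.
- The arm moves only by the tool step_arm, never from a script. Its argument "deltas" is a list of rows, each an object with "dp": the shift along the tool's x, y, z scaled (see below), a list of three; "twist": the turn about the tool's z scaled (see below). In form: [{"dp": [tx, ty, tz], "twist": twist}, ...]. A call has 1 to 12 rows; each row shifts and turns the commanded pose from where the row before left it, along the tool's axes as they then stand; what a row does not reach is not made up. The controller multiplies each number of a shift by 0.04 m and each number of a turn by 4 degrees. A row lasts 1/10 s, in which the tool goes at most 50 mm and 8.59 degrees, less where a joint would pass 70% of its speed; a pose out of reach is approached as far as the arm can. A call with a number of a shift or a turn outside -1 to 1 is refused whole. A call with a gripper value outside its range is refused whole. "gripper" is the opening, from -1 (shut) to 1 (fully open), set as the call begins (left out, the last holds). The fingers move at their own pace and stop on an object; "squeeze" is the grip in N (left out, the last holds). Time passes only in rows, so rows that do not move let the fingers close. It gives the time, the measured TCP pose, the force, the opening and the grip force at its end, in the units of the state.
- ctrl.get_obs(): the state, without advancing time (a new reading comes with each control period).
- ctrl.camera(name): name is "scene" or "side" or "wrist"; returns (picture, depth): 480x640x3 uint8, red, green, blue; 480x640 float32, m along the optical axis (not along the pixel's ray), 0 where there is no reading.
- ctrl.get_calibration(name): a dict with "fx", "fy", "cx", "cy" (pixels), "world_to_cam" (4x4, takes a point from world to camera coordinates); the wrist camera has in their place "hand_eye" (4x4, takes a point from camera to tool coordinates, whose origin is the TCP and whose axes are the flange's). Camera axes: x right, y down, z forward; pixel columns grow to the right and rows downward; lengths in m; the calibration is good to about 2 mm. A picture is of the moment at which its call begins: read the wrist's pose just before it. get_calibration takes no time and is no camera call.
- ctrl.hand_in(): hands the job in; it is judged then, once.
Trained networks look in the newest picture that a camera, given by its name, has taken for a name from the list of things; names that differ only in an ending like _2 or _b are one class to them, and where a whole thing is asked for, a point or a joint stands for the part that bears it (a point fixed in the world has none). Each returns a list of dicts, best first, with "conf" (0 to 1); they miss things now and then, are a little off and sometimes report something else, mostly with a low value. They report only what shows in the picture. A call takes as long as a camera call. They do not tell look-alikes from the thing itself.
- ctrl.spot_in(camera, label): "rect" ([left, top, right, bottom] as shares, 0 to 1, of the picture: columns of its width, rows of its height, round what is visible of it).
- ctrl.cut_out(camera, label): "pixels" (480x640 bool, what is visible of it) and "rect" ([left, top, right, bottom] as shares, 0 to 1, of the picture: columns of its width, rows of its height, round what is visible of it).
The state is a dict: "time_s": time; "qpos": joint angles; "joint_vel": joint speeds; "tau": joint torques, N m; "ee_pos": TCP position; "eef_rot": TCP orientation; "force": force on the tool from outside, world axes, zero at the start; "moment": the same for the moment, N m; "grip_width": finger opening in m; "grip_force": force on a finger pad.
Only numpy, scipy, OpenCV 4.12 (cv2) and the standard library are available. Lean on these libraries where they do the work, as an engineer would, in place of code of your own. Each camera call takes 0.05 s, during which the arm holds its last target. There are 200 camera calls.

## Working session

There is one attempt and no reset: what is moved stays moved. The work goes in short steps, Python scripts to look and compute and a tool call to move; the robot and the scene stay as the last step left them, time stands still between calls to the robot, and variables do not carry over. Pictures are saved under pics/ and viewed, at most 10 in all, crops included, and the job is handed in when it is done.

Besides the shell and the picture viewer there is one more tool, called after "Call:" as name([rows], argument=value, ...), one row to a line, values as JSON. step_arm: Moves the arm, as the interface text tells. Its arguments: {"type":"object","properties":{"deltas":{"type":"array"},"gripper":{"type":"number"},"squeeze":{"type":"number"}},"required":["deltas"]}

```bash
mkdir -p pics; cat > h.py <<'E'
import numpy as np, cv2
from station import ctrl
def cloud(cam):
    p,d=ctrl.camera(cam); c=ctrl.get_calibration(cam)
    v,u=np.mgrid[0:480,0:640]
    P=np.stack([(u-c['cx'])/c['fx']*d,(v-c['cy'])/c['fy']*d,d],-1)
    if 'world_to_cam' in c:
        T=np.linalg.inv(c['world_to_cam'])
    else:
        from scipy.spatial.transform import Rotation as R
        o=ctrl.get_obs(); W=np.eye(4); W[:3,:3]=R.from_euler('xyz',o['eef_rot']).as_matrix(); W[:3,3]=o['ee_pos']; T=W@c['hand_eye']
    W=P@T[:3,:3].T+T[:3,3]; W[d==0]=np.nan
    return p,d,W
def save(p,n): cv2.imwrite('pics/'+n,cv2.cvtColor(p,cv2.COLOR_RGB2BGR))
E
python3 - <<'E'
from h import *
o=ctrl.get_obs(); print(o)
for cam in ['scene','side']:
    p,d,W=cloud(cam); save(p,cam+'0.png')
    np.savez('pics/%s.npz'%cam,p=p,d=d,W=W)
    for l in ['station','cap','tray']:
        for r in ctrl.cut_out(cam,l)[:4]:
            m=r['pixels']; q=W[m]; q=q[~np.isnan(q[:,0])]
            print(cam,l,round(r['conf'],2),(np.array(r['rect'])*[640,480,640,480]).round(),np.median(q,0).round(3),np.percentile(q,2,0).round(3),np.percentile(q,98,0).round(3))
E
```

```text
{'time_s': 0.0, 'qpos': array([ 1.20939240e+00,  3.00486350e-01,  1.52160858e+00,  3.17582716e-05,
        1.32068716e+00, -6.65938642e-02]), 'joint_vel': array([-0.0006356 , -0.00067594, -0.00164377, -0.0010215 , -0.0010868 ,
        0.00045176]), 'tau': array([ 1.68177059e-03, -5.31803441e+01, -3.52744889e+01,  7.08556990e-02,
        2.43146508e-02, -1.10098938e-04]), 'ee_pos': array([0.15970253, 0.52602007, 0.20486633]), 'eef_rot': array([-3.14040789e+00, -1.09843574e-04,  2.84677465e+00]), 'force': array([-0.5701538 ,  0.77324631,  0.36389832]), 'moment': array([-0.04428734, -0.01018353, -0.00072182]), 'grip_force': 0.0, 'grip_width': 0.09387107589976741}
scene station 0.93 [337. 170. 393. 226.] [ 0.376 -0.121  0.068] [ 0.298 -0.197  0.001] [ 0.427 -0.071  0.112]
scene station 0.64 [251. 183. 311. 234.] [ 0.593 -0.201  0.064] [ 0.493 -0.278  0.002] [ 0.637 -0.171  0.075]
scene cap 0.92 [270. 175. 286. 200.] [ 0.58  -0.222  0.121] [ 0.55  -0.261  0.07 ] [ 0.599 -0.209  0.137]
scene cap 0.46 [336. 274. 423. 368.] [0.532 0.216 0.006] [ 0.456  0.084 -0.001] [0.604 0.308 0.027]
scene tray 0.65 [339. 273. 422. 369.] [0.529 0.216 0.006] [ 0.454  0.083 -0.002] [0.606 0.309 0.028]
side station 0.91 [334. 275. 402. 335.] [ 0.542 -0.261  0.065] [ 0.497 -0.3    0.007] [ 0.629 -0.19   0.073]
side station 0.4 [269. 262. 283. 284.] [ 0.438 -0.022  0.041] [ 0.427 -0.03   0.001] [ 0.457 -0.     0.058]
side cap 0.75 [363. 267. 385. 300.] [ 0.565 -0.247  0.122] [ 0.55  -0.263  0.07 ] [ 0.596 -0.217  0.134]
side cap 0.63 [228. 191. 293. 254.] [0.537 0.215 0.005] [ 0.453  0.078 -0.002] [0.603 0.304 0.025]
side tray 0.8 [227. 188. 297. 254.] [0.534 0.211 0.005] [ 0.453  0.077 -0.003] [0.604 0.304 0.026]
```

View pics/scene0.png

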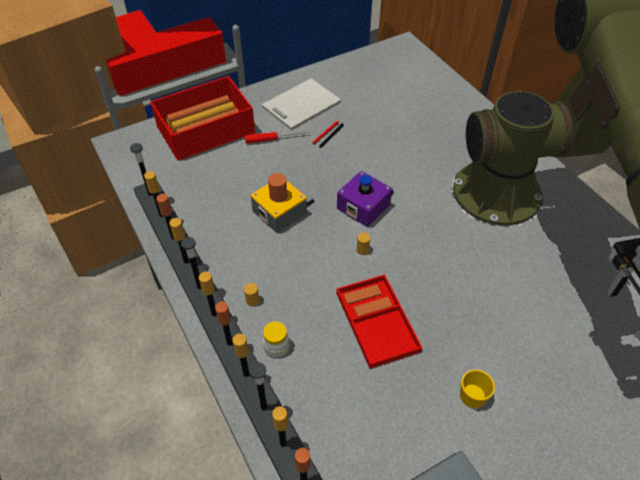

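```bash
python3 - <<'E'
import numpy as np,cv2
a=np.load('pics/scene.npz')['p'][150:390,230:450]
b=np.load('pics/side.npz')['p'][170:350,210:420]
f=lambda x:cv2.resize(x,(400,400*x.shape[0]//x.shape[1]),interpolation=cv2.INTER_CUBIC)
a,b=f(a),f(b); H=max(len(a),len(b)); pad=lambda x:np.pad(x,((0,H-len(x)),(0,0),(0,0)))
cv2.imwrite('pics/crop.png',np.hstack([pad(a),pad(b)])[...,::-1])
E
```

```text
(no output)
```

View pics/crop.png

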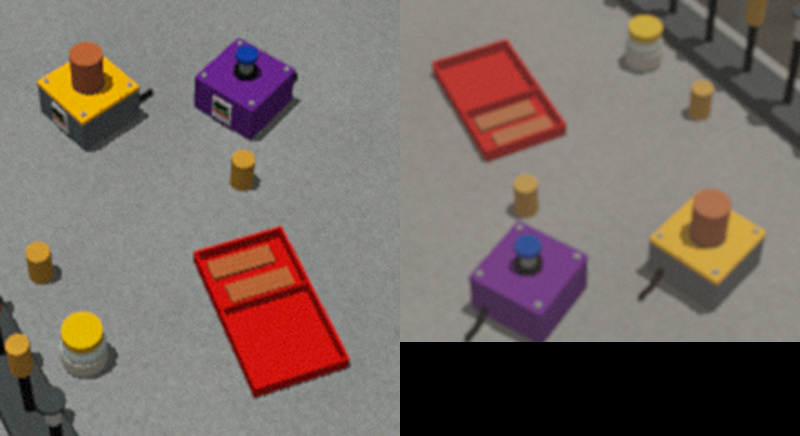

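The station is the yellow-topped box with the copper cap (scene px 278,190; side px 374,283). The purple box with a bare blue button (scene 365,197) is the look-alike, so I leave it alone. The tray is the low red one at scene (379,320), with its empty bay nearer the robot's left. The red bin at (205,115) isn't it, because it's tall and has no bars of this size.

```bash
cat >> h.py <<'E'
def fitcirc(q):
    A=np.c_[2*q,np.ones(len(q))]; s=np.linalg.lstsq(A,(q**2).sum(1),rcond=None)[0]; return s[:2],np.sqrt(s[2]+s[:2]@s[:2])
def rect(q):
    (c,s,a)=cv2.minAreaRect((q*1000).astype(np.float32)); return np.round(c,1),np.round(s,1),round(a,1)
def analyse(p,W):
    hsv=cv2.cvtColor(p,cv2.COLOR_RGB2HSV).astype(int); h,s,v=[hsv[...,i] for i in range(3)]
    x,y,z=W[...,0],W[...,1],W[...,2]
    near=(np.hypot(x-.572,y+.237)<.1)
    m=near&(z>.122)&(z<.145); q=W[m]
    if m.sum()>20:
        print('cap top n',m.sum(),'z',np.median(q[:,2]).round(4)); qq=q[abs(q[:,2]-np.median(q[:,2]))<.004][:,:2]; print(cv2.minEnclosingCircle((qq*1000).astype(np.float32)),qq.mean(0).round(4))
    m=near&(z>.078)&(z<.122)
    if m.sum()>20: q=W[m]; print('cap side',fitcirc(q[:,:2]),len(q))
    m=near&(abs(z-.07)<.008)&(h>18)&(h<34)&(s>120)
    if m.sum()>50: print('ytop z',np.median(z[m]).round(4),rect(W[m][:,:2]),m.sum())
    tr=(np.hypot(x-.53,y-.2)<.2)&((h<5)|(h>175))&(s>170)&(z>-.02)&(z<.05)
    if tr.sum()>100:
        print('tray all',rect(W[tr][:,:2]),'rim',rect(W[tr&(z>.018)][:,:2]),'floor z',np.median(z[tr&(z<.012)]).round(4),tr.sum())
    return tr
E
python3 - <<'E'
from h import *
for c in ['scene','side']:
    a=np.load('pics/%s.npz'%c); print(c); analyse(a['p'],a['W'])
    
c=ctrl.get_calibration('wrist'); print(c)
E
```

```text
scene
cap top n 241 z 0.1319
((574.5431518554688, -232.8504638671875), 27.034345626831055) [ 0.5763 -0.2341]
cap side (array([ 0.57365032, -0.23840342]), np.float64(0.02659182934702732)) 211
ytop z 0.0702 (array([ 575.3, -234.4]), array([113.7, 113.9]), 12.3) 862
tray all (array([529.1, 194.6]), array([227.2, 133.3]), 79.6) rim (array([529., 196.]), array([224.9, 133.2]), 79.9) floor z 0.0044 3812
side
cap top n 291 z 0.1304
((574.4210815429688, -239.7132110595703), 26.679323196411133) [ 0.5738 -0.2389]
cap side (array([ 0.57373851, -0.23935891]), np.float64(0.022325028355848313)) 232
ytop z 0.0686 (array([ 575. , -237.3]), array([113. , 111.7]), 11.6) 1057
tray all (array([528.2, 191.5]), array([227.7, 130.5]), 80.2) rim (array([526.7, 190.3]), array([225.1, 127.6]), 80.4) floor z 0.0027 1666
{'fx': 414.07828713053516, 'fy': 414.07828713053516, 'cx': 322.0446824221403, 'cy': 240.87296350410665, 'hand_eye': array([[-1.48305493e-03, -9.62322141e-01, -2.71907885e-01,
         7.96170864e-02],
       [ 9.99998891e-01, -1.46384271e-03, -2.73493486e-04,
         7.84340814e-04],
       [-1.34841537e-04, -2.71907989e-01,  9.62323245e-01,
        -1.78799931e-01],
       [ 0.00000000e+00,  0.00000000e+00,  0.00000000e+00,
         1.00000000e+00]])}
```

Call:
step_arm([
  {"dp":[0,0,0],"twist":-0.845},
  {"dp":[0,0,0],"twist":-0.845},
  {"dp":[0,0,0],"twist":-0.845},
  {"dp":[0,0,0],"twist":-0.845},
  {"dp":[0,0,0],"twist":-0.845},
  {"dp":[-0.47,-0.87,0],"twist":0},
  {"dp":[-0.47,-0.87,0],"twist":0},
  {"dp":[-0.47,-0.87,0],"twist":0},
  {"dp":[-0.47,-0.87,0],"twist":0},
  {"dp":[-0.47,-0.87,0],"twist":0},
  {"dp":[-0.47,-0.87,0],"twist":0},
  {"dp":[-0.47,-0.87,0],"twist":0},
], gripper=1)

```text
time_s: 1.6
ee_pos: [0.2919, 0.2813, 0.2056]
eef_rot: [3.141, 0.0, -3.141]
force: [0.0, 1.0, 0.8]
grip_width: 0.0939
grip_force: 0.0
```

Call:
step_arm([
  {"dp":[-0.5,-0.92,0],"twist":0},
  {"dp":[-0.5,-0.92,0],"twist":0},
  {"dp":[-0.5,-0.92,0],"twist":0},
  {"dp":[-0.5,-0.92,0],"twist":0},
  {"dp":[-0.5,-0.92,0],"twist":0},
  {"dp":[-0.5,-0.92,0],"twist":0},
  {"dp":[-0.5,-0.92,0],"twist":0},
  {"dp":[-0.5,-0.92,0],"twist":0},
  {"dp":[-0.5,-0.92,0],"twist":0},
  {"dp":[-0.5,-0.92,0],"twist":0},
  {"dp":[-0.5,-0.92,0],"twist":0},
  {"dp":[-0.5,-0.92,0],"twist":0},
])

```text
time_s: 2.8
ee_pos: [0.5321, -0.1606, 0.2054]
eef_rot: [-3.142, 0.0, 3.142]
force: [-0.1, 0.1, 0.3]
grip_width: 0.0943
grip_force: 0.0
```

Call:
step_arm([
  {"dp":[-0.5,-0.92,0],"twist":0},
  {"dp":[-0.4,-0.8,0],"twist":0},
  {"dp":[0,0,0],"twist":0},
  {"dp":[0,0,0],"twist":0},
])

```text
time_s: 3.2
ee_pos: [0.5673, -0.2279, 0.2048]
eef_rot: [3.141, -0.001, 3.141]
force: [0.2, 0.3, -0.1]
grip_width: 0.0938
grip_force: 0.0
```

```bash
python3 - <<'E'
from h import *
o=ctrl.get_obs(); p,d,W=cloud('wrist'); save(p,'w1.png'); print(o['ee_pos'],o['eef_rot'],o['force']); analyse(p,W)
for r in ctrl.cut_out('wrist','cap')[:2]: print(r['conf'],np.array(r['rect'])*[640,480,640,480],np.nanmedian(W[r['pixels']],0))
E
```

```text
[ 0.56733137 -0.2278928   0.20482337] [ 3.14107219e+00 -8.81891337e-04  3.14088872e+00] [ 0.1830815   0.31175391 -0.11062998]
cap top n 4379 z 0.1318
((575.552734375, -233.72364807128906), 24.52889060974121) [ 0.5746 -0.2338]
cap side (array([ 0.57570622, -0.23379187]), np.float64(0.024254495942149824)) 804
ytop z 0.0698 (array([ 575.7, -233.9]), array([109.6, 109.9]), 12.1) 12748
0.94 [270.784 205.584 345.408 301.824] [ 0.56956358 -0.23339717  0.13165331]
```

View pics/w1.png

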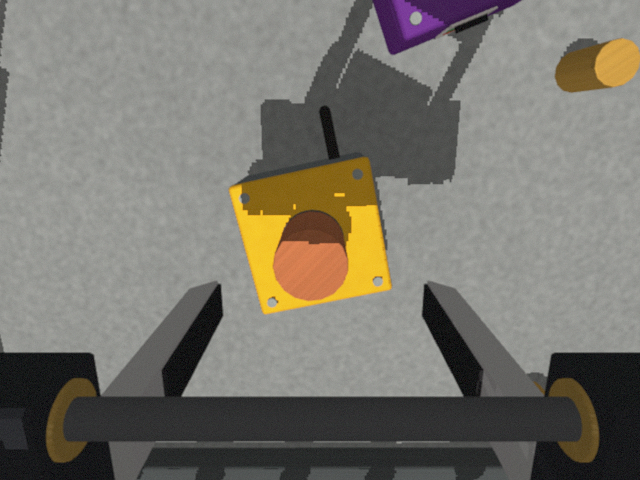

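The wrist view shows the copper cap (310,265) on the yellow station between the open fingers, with the purple box outside them at the top. The cap's centre is (0.5756, -0.2338) and its top is at 0.132 m. Three views agree on this.

Call:
step_arm([
  {"dp":[-0.21,-0.15,0.3],"twist":0},
  {"dp":[0,0,0.5],"twist":0},
  {"dp":[0,0,0.5],"twist":0},
  {"dp":[0,0,0.5],"twist":0},
  {"dp":[0,0,0.4],"twist":0},
  {"dp":[0,0,0.25],"twist":0},
  {"dp":[0,0,0.15],"twist":0},
  {"dp":[0,0,0],"twist":0},
  {"dp":[0,0,0],"twist":0},
])

```text
time_s: 4.2
ee_pos: [0.5762, -0.2336, 0.1023]
eef_rot: [-3.141, 0.001, -3.141]
force: [-0.1, 0.4, 0.9]
grip_width: 0.094
grip_force: 0.0
```

Call:
step_arm([
  {"dp":[0,0,0],"twist":0},
  {"dp":[0,0,0],"twist":0},
  {"dp":[0,0,0],"twist":0},
  {"dp":[0,0,0],"twist":0},
  {"dp":[0,0,0],"twist":0},
  {"dp":[0,0,0],"twist":0},
  {"dp":[0,0,0],"twist":0},
  {"dp":[0,0,0],"twist":0},
], gripper=-0.2, squeeze=15)

```text
time_s: 5.0
ee_pos: [0.5759, -0.2337, 0.1015]
eef_rot: [-3.142, 0.0, -3.141]
force: [0.8, -0.3, 0.0]
grip_width: 0.0495
grip_force: 15.0
```

Call:
step_arm([
  {"dp":[0,0,-0.2],"twist":0},
  {"dp":[0,0,-0.3],"twist":0},
  {"dp":[0,0,-0.5],"twist":0},
  {"dp":[0,0,-0.5],"twist":0},
  {"dp":[0,0,-0.3],"twist":0},
  {"dp":[0,0,-0.2],"twist":0},
  {"dp":[0,0,0],"twist":0},
  {"dp":[0,0,0],"twist":0},
])

```text
time_s: 5.8
ee_pos: [0.5757, -0.2335, 0.1808]
eef_rot: [3.141, -0.001, -3.141]
force: [-0.7, -0.2, -1.0]
grip_width: 0.0492
grip_force: 15.0
```

Call:
step_arm([
  {"dp":[0,0.4,0],"twist":0},
  {"dp":[0.1,0.8,0],"twist":0},
  {"dp":[0.1,0.9,0],"twist":0},
  {"dp":[0.1,0.9,0],"twist":0},
  {"dp":[0.1,0.9,0],"twist":0},
  {"dp":[0.1,0.9,0],"twist":0},
  {"dp":[0.1,0.9,0],"twist":0},
  {"dp":[0.1,0.9,0],"twist":0},
  {"dp":[0.1,0.9,0],"twist":0},
  {"dp":[0.1,0.9,0],"twist":0},
  {"dp":[0.1,0.9,0],"twist":0},
  {"dp":[0,0.9,0],"twist":0},
])

```text
time_s: 7.0
ee_pos: [0.5346, 0.1765, 0.1809]
eef_rot: [-3.141, -0.001, -3.141]
force: [1.2, -0.3, -1.2]
grip_width: 0.049
grip_force: 15.0
```

Call:
step_arm([
  {"dp":[0,0.9,0],"twist":0},
  {"dp":[0,0.6,0],"twist":0},
  {"dp":[0,0,0],"twist":0},
  {"dp":[0,0,0],"twist":0},
])

```text
time_s: 7.4
ee_pos: [0.5351, 0.2347, 0.1807]
eef_rot: [-3.141, -0.001, -3.14]
force: [0.6, -0.8, -1.5]
grip_width: 0.049
grip_force: 15.0
```

```bash
python3 - <<'E'
from h import *
o=ctrl.get_obs(); p,d,W=cloud('scene'); save(p,'s2.png'); print(o['ee_pos'],o['eef_rot'],o['force'],o['grip_force'])
p,d,W=cloud('wrist'); save(p,'w2.png'); analyse(p,W)
c=ctrl.get_calibration('wrist')
for r in ctrl.cut_out('wrist','cap')[:2]: print(r['conf'],np.nanmedian(W[r['pixels']],0))
E
```

```text
[0.53510023 0.23471197 0.18074818] [-3.14106079e+00 -1.14709923e-03 -3.14019831e+00] [ 0.56631531 -0.82922854 -1.45741393] 14.999832976609468
tray all (array([530.6, 195.2]), array([220. , 130.3]), 79.9) rim (array([530.6, 195.2]), array([220. , 130.3]), 79.9) floor z 0.0037 27527
0.92 [0.52749403 0.23448331 0.21097313]
0.42 [0.45061896 0.4429832  0.02385307]
```

View pics/w2.png

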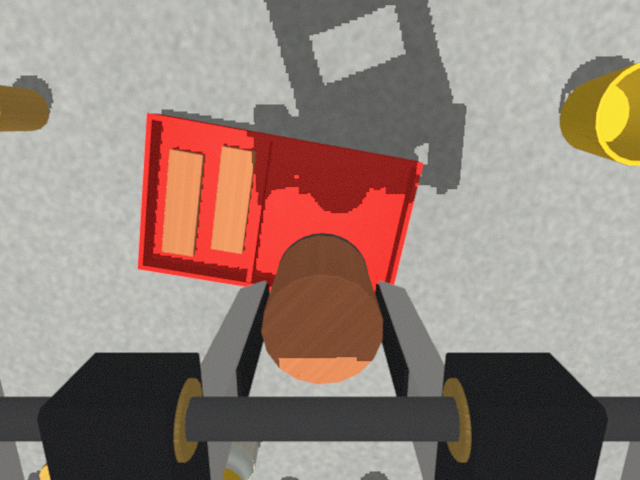

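The cap is held upright over the tray. The two bars are at left (205,200) and the empty bay is under the cap. Next I lower it.

Call:
step_arm([
  {"dp":[-0.09,0.15,0.3],"twist":0},
  {"dp":[0,0,0.6],"twist":0},
  {"dp":[0,0,0.6],"twist":0},
  {"dp":[0,0,0.6],"twist":0},
  {"dp":[0,0,0.5],"twist":0},
  {"dp":[0,0,0.4],"twist":0},
  {"dp":[0,0,0.3],"twist":0},
  {"dp":[0,0,0.15],"twist":0},
  {"dp":[0,0,0.1],"twist":0},
  {"dp":[0,0,0],"twist":0},
  {"dp":[0,0,0],"twist":0},
  {"dp":[0,0,0],"twist":0},
])

```text
time_s: 8.75
ee_pos: [0.5398, 0.2404, 0.0401]
eef_rot: [3.141, 0.001, -3.141]
force: [0.2, -0.1, -1.5]
grip_width: 0.0493
grip_force: 15.0
```

Call:
step_arm([
  {"dp":[0,0,0.04],"twist":0},
  {"dp":[0,0,0],"twist":0},
  {"dp":[0,0,0],"twist":0},
])

```text
time_s: 9.05
ee_pos: [0.5394, 0.2403, 0.0379]
eef_rot: [3.142, 0.0, -3.141]
force: [-0.6, -0.3, -0.9]
grip_width: 0.0492
grip_force: 15.0
```

Call:
step_arm([
  {"dp":[0,0,0.03],"twist":0},
  {"dp":[0,0,0.03],"twist":0},
  {"dp":[0,0,0],"twist":0},
  {"dp":[0,0,0],"twist":0},
])

```text
time_s: 9.45
ee_pos: [0.5395, 0.2403, 0.0355]
eef_rot: [3.142, 0.0, -3.141]
force: [0.4, -0.6, 0.2]
grip_width: 0.0494
grip_force: 15.0
```

Call:
step_arm([
  {"dp":[0,0,0.02],"twist":0},
  {"dp":[0,0,0],"twist":0},
  {"dp":[0,0,0],"twist":0},
])

```text
time_s: 9.75
ee_pos: [0.5396, 0.2404, 0.0354]
eef_rot: [3.142, 0.001, -3.141]
force: [-3.1, -1.6, 9.0]
grip_width: 0.0492
grip_force: 15.0
```

The upward force of 9 N shows the rim is on the floor. I release to about 66 mm so the fingers don't touch the tray walls, then rise.

Call:
step_arm([
  {"dp":[0,0,0],"twist":0},
  {"dp":[0,0,0],"twist":0},
  {"dp":[0,0,0],"twist":0},
  {"dp":[0,0,0],"twist":0},
  {"dp":[0,0,0],"twist":0},
  {"dp":[0,0,0],"twist":0},
], gripper=0.4)

```text
time_s: 10.35
ee_pos: [0.5394, 0.2403, 0.0346]
eef_rot: [-3.142, -0.0, -3.141]
force: [-0.3, -0.8, 0.3]
grip_width: 0.0657
grip_force: 0.0
```

Call:
step_arm([
  {"dp":[0,0,-0.2],"twist":0},
  {"dp":[0,0,-0.4],"twist":0},
  {"dp":[0,0,-0.8],"twist":0},
  {"dp":[0,0,-0.9],"twist":0},
  {"dp":[0,0,-0.9],"twist":0},
  {"dp":[0,0,-0.8],"twist":0},
  {"dp":[0,0,-0.3],"twist":0},
  {"dp":[0,0,0],"twist":0},
  {"dp":[0,0,0],"twist":0},
])

```text
time_s: 11.25
ee_pos: [0.539, 0.2402, 0.2052]
eef_rot: [-3.141, -0.002, -3.141]
force: [-0.2, 0.4, -1.2]
grip_width: 0.0657
grip_force: 0.0
```

```bash
python3 - <<'E'
from h import *
o=ctrl.get_obs(); print(o['ee_pos'],o['grip_width']); p,d,W=cloud('wrist'); save(p,'w3.png')
x,y,z=[W[...,i] for i in range(3)]
m=(np.hypot(x-.54,y-.24)<.04)&(z>.055); q=W[m]; print('cap top z',np.median(q[:,2]),cv2.minEnclosingCircle((q[:,:2]*1000).astype(np.float32)))
A=np.c_[q[:,:2],np.ones(len(q))]; t=abs(q[:,2]-np.median(q[:,2]))<.004; print('slope',np.linalg.lstsq(A[t],q[t,2],rcond=None)[0])
p,d,W=cloud('scene'); x,y,z=[W[...,i] for i in range(3)]
m=(np.hypot(x-.5756,y+.2338)<.03)&(z>.1); q=W[m]; print('button',len(q),np.median(q,0),cv2.minEnclosingCircle((q[:,:2]*1000).astype(np.float32)))
E
```

```text
[0.53900258 0.24016175 0.20517987] 0.06570859829574306
cap top z 0.31475299923493005 ((533.8866577148438, 240.0212860107422), 38.8828010559082)
slope [-0.13744796 -0.00068401  0.38746821]
button 114 [ 0.57605777 -0.23263433  0.1116178 ] ((576.9368286132812, -232.71243286132812), 19.307302474975586)
```

View pics/w3.png

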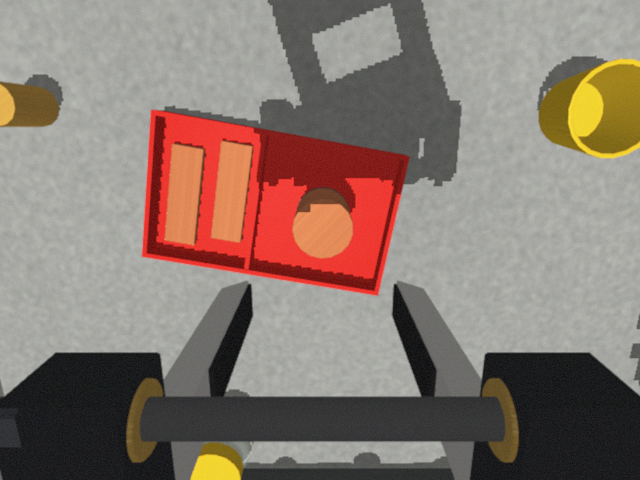

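The cap stands upright in the middle of the empty bay (323,228), and the bars haven't moved. I go back to the button with the fingers shut.

Call:
step_arm([
  {"dp":[0,-0.4,0],"twist":0},
  {"dp":[-0.1,-0.8,0],"twist":0},
  {"dp":[-0.1,-0.9,0],"twist":0},
  {"dp":[-0.1,-0.9,0],"twist":0},
  {"dp":[-0.1,-0.9,0],"twist":0},
  {"dp":[-0.1,-0.9,0],"twist":0},
  {"dp":[-0.1,-0.9,0],"twist":0},
  {"dp":[-0.1,-0.9,0],"twist":0},
  {"dp":[-0.1,-0.9,0],"twist":0},
  {"dp":[-0.1,-0.9,0],"twist":0},
  {"dp":[0,-0.9,0],"twist":0},
  {"dp":[0,-0.9,0],"twist":0},
], gripper=-1)

```text
time_s: 12.55
ee_pos: [0.5746, -0.17, 0.2058]
eef_rot: [3.141, -0.001, 3.141]
force: [0.3, 0.1, 0.2]
grip_width: 0.0006
grip_force: 0.0
```

Call:
step_arm([
  {"dp":[0,-0.9,0],"twist":0},
  {"dp":[0,-0.6,0],"twist":0},
  {"dp":[0,0,0],"twist":0},
  {"dp":[0,0,0],"twist":0},
])

```text
time_s: 12.95
ee_pos: [0.5748, -0.2282, 0.2059]
eef_rot: [3.141, -0.001, 3.141]
force: [0.4, -0.3, 0.7]
grip_width: 0.0004
grip_force: 0.0
```

```bash
python3 - <<'E'
from h import *
o=ctrl.get_obs(); print(o['time_s'],o['ee_pos'],o['eef_rot'],o['force'],o['grip_width'],o['grip_force']); p,d,W=cloud('wrist'); save(p,'w4.png'); np.save('pics/w4.npy',W)
hsv=cv2.cvtColor(p,cv2.COLOR_RGB2HSV); x,y,z=[W[...,i] for i in range(3)]
m=(hsv[...,0]>95)&(hsv[...,0]<130)&(hsv[...,1]>120)&(z>.1)&(z<.125)&(np.hypot(x-.5756,y+.2338)<.05)
q=W[m];print(len(q),np.median(q,0),cv2.minEnclosingCircle((q[:,:2]*1000).astype(np.float32)))
E
```

```text
12.95 [ 0.57481451 -0.22816207  0.20591101] [ 3.14102975e+00 -1.08835095e-03  3.14063500e+00] [ 0.39986158 -0.26276988  0.73779345] 0.00044248272262970256 0.0
1775 [ 0.57453792 -0.23357709  0.11168187] ((575.503173828125, -233.60104370117188), 16.745071411132812)
```

View pics/w4.png

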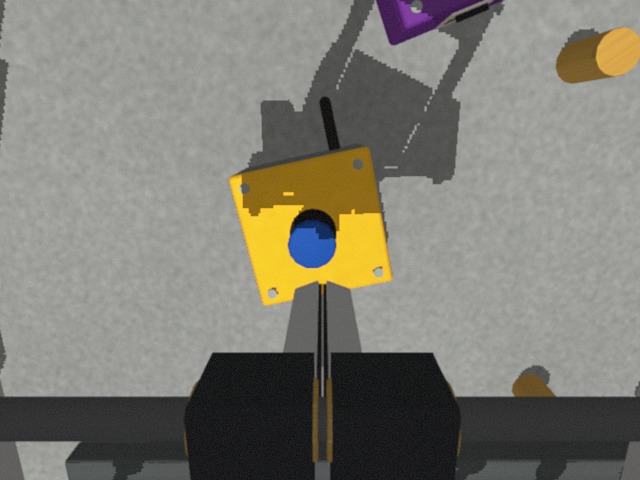

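The bare blue button shows at (312,243), at (0.5755, -0.2336, 0.112). I go down to just above it and then press in small steps.

Call:
step_arm([
  {"dp":[-0.02,-0.13,0.3],"twist":0},
  {"dp":[0,0,0.6],"twist":0},
  {"dp":[0,0,0.6],"twist":0},
  {"dp":[0,0,0.4],"twist":0},
  {"dp":[0,0,0.2],"twist":0},
  {"dp":[0,0,0.1],"twist":0},
  {"dp":[0,0,0],"twist":0},
  {"dp":[0,0,0],"twist":0},
])

```text
time_s: 13.8
ee_pos: [0.5767, -0.2329, 0.1195]
eef_rot: [-3.141, 0.001, -3.141]
force: [-0.3, 0.4, 1.1]
grip_width: 0.0004
grip_force: 0.0
```

Call:
step_arm([
  {"dp":[0,0,0.05],"twist":0},
  {"dp":[0,0,0.05],"twist":0},
  {"dp":[0,0,0.05],"twist":0},
  {"dp":[0,0,0],"twist":0},
  {"dp":[0,0,0],"twist":0},
  {"dp":[0,0,0],"twist":0},
])

```text
time_s: 14.4
ee_pos: [0.5763, -0.2329, 0.1127]
eef_rot: [-3.142, -0.0, -3.141]
force: [1.5, -0.3, 0.1]
grip_width: 0.0007
grip_force: 0.0
```

Call:
step_arm([
  {"dp":[0,0,0.05],"twist":0},
  {"dp":[0,0,0.05],"twist":0},
  {"dp":[0,0,0.05],"twist":0},
  {"dp":[0,0,0],"twist":0},
  {"dp":[0,0,0],"twist":0},
  {"dp":[0,0,0],"twist":0},
])

```text
time_s: 15.0
ee_pos: [0.5764, -0.2329, 0.1069]
eef_rot: [-3.141, 0.0, -3.141]
force: [-0.9, 0.4, 4.8]
grip_width: 0.0007
grip_force: 2.5
```

Call:
step_arm([
  {"dp":[0,0,0.05],"twist":0},
  {"dp":[0,0,0.05],"twist":0},
  {"dp":[0,0,0.02],"twist":0},
  {"dp":[0,0,0],"twist":0},
  {"dp":[0,0,0],"twist":0},
  {"dp":[0,0,0],"twist":0},
])

```text
time_s: 15.6
ee_pos: [0.5764, -0.2329, 0.1023]
eef_rot: [-3.141, 0.0, -3.141]
force: [-1.2, 1.3, 7.6]
grip_width: 0.001
grip_force: 3.5
```

```bash
python3 - <<'E'
from h import *
for i in range(4):
    o=ctrl.get_obs(); print(o['time_s'],o['ee_pos'].round(4),o['force'].round(2)); 
    p,d,W=cloud(['scene','side','wrist','scene'][i])
    if i==0: a=p[165:240,240:320]; P=p[260:380,330:430]; s=W
    if i==2: np.save('pics/w5.npy',W); w=W; pw=p
hsv=cv2.cvtColor(pw,cv2.COLOR_RGB2HSV); x,y,z=[w[...,k] for k in range(3)]
m=(hsv[...,0]>95)&(hsv[...,0]<130)&(hsv[...,1]>120)&(z>.08)&(z<.125)&(np.hypot(x-.5756,y+.2338)<.03)
print('button z wrist',m.sum(),np.nanpercentile(z[m],[25,50,75]))
x,y,z=[s[...,k] for k in range(3)]; m=(np.hypot(x-.539,y-.24)<.04)&(z>.05)
print('cap',np.median(s[m],0),m.sum())
f=lambda x:cv2.resize(x,(400,500),interpolation=cv2.INTER_CUBIC)
save(np.hstack([f(a),f(P)]),'end.png')
E
```

```text
15.6 [ 0.5764 -0.2329  0.1023] [-1.16  1.34  7.58]
15.65 [ 0.5765 -0.2329  0.1023] [-2.7   1.    7.02]
15.7 [ 0.5765 -0.2329  0.1024] [-1.98  0.26  6.96]
15.75 [ 0.5765 -0.2329  0.1023] [-2.3   1.11  7.46]
button z wrist 1523 [0.10045252 0.10122392 0.10179285]
cap [0.54060663 0.24305135 0.06525713] 373
```

View pics/end.png

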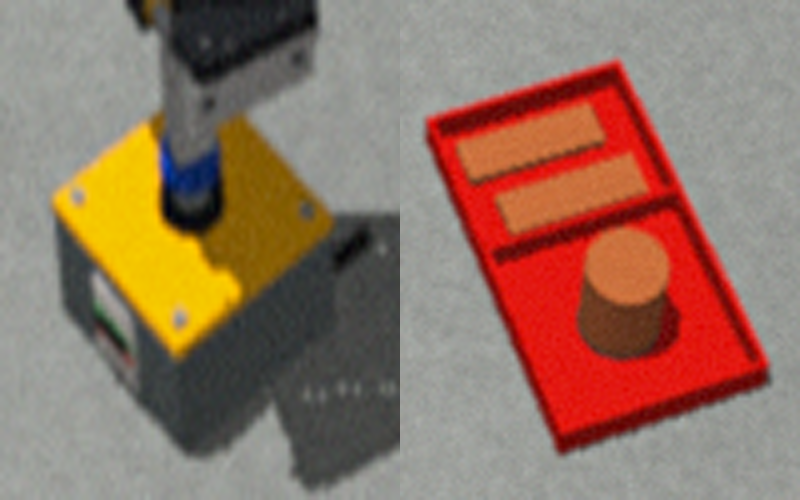

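The pointer is in the green band (110,320), and TCP height, force (7.4 N) and button depth all give about 10 mm of travel. The cap stands upright in the bay, so I hand in.

```bash
python3 -c "
from station import ctrl
print(ctrl.hand_in())"
```

```text
the job is handed in; nothing more can be done
None
```

The cap is standing upright in the tray's empty bay, the button was held at about 10 mm of travel (around 7.4 N, pointer in the green band), and the job was handed in at about 15.8 s; no verdict was returned.

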